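Find the full parts tin by its weight and stand it in the blue cradle

TASK

Only one of the three green parts tins in the grey carrier is full: find it by its weight and stand it upright on the floor of the blue cradle, lengthwise between the side walls. Leave the two light tins standing in the carrier, tip no tin over, and do not shift the oil bottle, the white tub or the spanner.

Things in the scene. Friction and masses are not known exactly. Their poses are not given: they have to be found in the camera images.
- tin_1: closed rectangular parts tin, dark green with a plain bright steel lid, one of three that look alike; 62 mm long (own x), 44 mm wide (own y), 56 mm tall, origin at the centre of its underside, z up. Starts standing on the carrier's floor, long side across the carrier. Just one of the three is full and weighs 330 to 500 g in all; the other two are nearly empty and weigh 105 to 150 g. Which one is full changes and cannot be seen.
- tin_2: closed rectangular parts tin, dark green with a plain bright steel lid, one of three that look alike; 62 mm long (own x), 44 mm wide (own y), 56 mm tall, origin at the centre of its underside, z up. Starts standing on the carrier's floor, long side across the carrier. Just one of the three is full and weighs 330 to 500 g in all; the other two are nearly empty and weigh 105 to 150 g. Which one is full changes and cannot be seen.
- tin_3: closed rectangular parts tin, dark green with a plain bright steel lid, one of three that look alike; 62 mm long (own x), 44 mm wide (own y), 56 mm tall, origin at the centre of its underside, z up. Starts standing on the carrier's floor, long side across the carrier. Just one of the three is full and weighs 330 to 500 g in all; the other two are nearly empty and weigh 105 to 150 g. Which one is full changes and cannot be seen.
- carrier: grey sheet-metal channel fixed to the counter; the tins stand in it in a row, about 73 mm apart. Origin at the centre of its underside; runs along its own y, inside 246 mm long and 72 mm wide, outside 254 x 80; floor 4 mm thick; long side walls 70 mm high, ends only 12 mm. The walls leave 5 mm at the tins' ends, so here a tin can be gripped only across its 44 mm width
- cradle: blue sheet-metal channel fixed to the counter, empty. Origin at the centre of its underside; runs along its own x, inside 120 mm long and 54 mm wide, outside 128 x 62; floor 4 mm thick; long side walls 70 mm high, ends only 12 mm. A tin fits only lengthwise (either way round), with 5 mm at each side wall, so it must be held by its two ends, across its 62 mm length
- oil_bottle: loose bystander: standing yellow oil bottle with a long red spout, 45 mm in diameter, 165 mm tall, origin at the centre of its underside
- white_tub: loose bystander: standing white tub with a green cap, 48 mm in diameter, 82 mm tall, origin at the centre of its underside
- spanner: loose bystander: chromed open-ended spanner lying behind the carrier, 30 x 173 x 6 mm, its length along its own y, origin at the centre of its underside
- plate_and_bowl (a point): fixed: point on the counter at the middle of a plate 220 mm across and 38 mm high with a white bowl on it, about 150 mm across, top 93 mm above the counter
- red_cap_bottle (a point): fixed: point on the counter at the middle of a grey bottle with a red cap, 66 mm across, 183 mm tall
- red_bottle_small (a point): fixed: point on the counter at the middle of a red bottle with a white cap, 62 mm across, 131 mm tall
- beige_mug (a point): fixed: point on the counter at the middle of a beige mug, within 65 mm of this point with its handle, 105 mm tall
- blue_cap_bottle (a point): fixed: point on the counter at the middle of a grey bottle with a blue cap, 70 mm across, 166 mm tall
- green_cap_jar (a point): fixed: point on the counter at the middle of a pale jar with a green cap, 92 mm across, 114 mm tall
There are look-alikes about, which are no part of the job. What is shaped like the tin_3 but orange is not meant.

How it is judged:
By the outcome, as a careful person would: the job done as asked, in the order asked, and still so for the second after the job is handed in, with the robot touching nothing.
It also fails if it takes over 72 s, if anything falls off the work surface, if the arm or the gripper's body presses on something with over 40 N, if the wrist force passes 120 N, or if a joint passes its speed limit or range.

ROBOT

A 6-joint arm with a two-finger parallel gripper is mounted at the origin on a cart in front of the work surface, level with it; the furniture and walls round the work are solid. World frame = base frame: x ahead of the robot, y to its left, z up, the work surface at z = 0. Lengths are in mm, angles in rad, forces in N, time in s.
With the tool pointing down it reaches from about 375 to 975 mm from the base axis. Payload 3.8 kg.
Tool frame: the origin (TCP) lies between the finger pads; the fingertips stand 14 mm ahead of it and the grasp point (between the pads) lies 5 mm behind it; y points along the fingers, x is the direction in which the jaws open and shut, and the axes are right-handed (so a half turn about y gives the same grasp; the last joint's range is limited). The gripper opens to 88 mm and grips with 3 to 60 N. Pads are 18 mm wide; open, the fingers measure 123 mm over their backs; the gripper's body (75 mm by 187 mm) begins 45 mm behind the grasp point.
Start: joints at [1.173, 0.264, 1.604, -0, 1.274, -0.037], TCP at [238.288, 631.536, 252.706] pointing down, gripper open.
Joint ranges: [-2.63, 2.63], [-0.94, 2.18], [0.31, 2.57], [-1.31, 4.45], [0, 2.66], [-2.55, 2.55]. Speed limits (rad/s): [2.57, 2.57, 3.14, 3.14, 3.14, 3.14].

INTERFACE

Orientations are given as a unit quaternion [x, y, z, w].
In Python, from rig import arm gives the robot as it stands.
- The arm moves only by the shell command python3 -m inch 'ROWS' [FORCE]. ROWS is JSON, a list of rows, each a list of 5 numbers: the shift along the tool's x, y, z in mm, then the turn about the tool's y in rad, then the gripper command: -1 is shut, 1 is fully open, values between are in proportion. In form: [[tx, ty, tz, turn, claw], ...]. A call has 1 to 5 rows; each row shifts and turns the pose as measured when the row begins, along the tool's axes as they then stand; what a row does not reach is not made up. A row lasts 1/8 s, in which the tool goes at most 62.5 mm and 10.7 degrees, less where a joint would pass 70% of its speed; a pose out of reach is approached as far as the arm can. A call is refused whole if a number of a shift passes 62.5 or a number of a turn 0.188, either way. A call with a gripper value outside its range is refused whole. The fingers move at their own pace and stop on an object; FORCE is the grip in N (left out, the last holds). Time passes only in rows, so rows that do not move let the fingers close. It gives the time, the measured TCP pose, the force and the opening at its end, in the units of the state.
- arm.state(): the state, without advancing time (a new reading comes with each control period).
- arm.get_image(name): name is "scene" or "top" or "wrist"; returns (picture, depth): 420x560x3 uint8, red, green, blue; 420x560 float32, mm along the optical axis (not along the pixel's ray), 0 where there is no reading.
- arm.camera_model(name): a dict with "K" (3x3 intrinsics, pixels), "eye" and "attitude" of the camera in the world. Camera axes: x right, y down, z forward; pixel columns grow to the right and rows downward; lengths in mm; the calibration is good to about 2 mm. The wrist camera is an equidistant fisheye: a pixel r from the principal point sees the ray r / f radians off the axis. A picture is of the moment at which its call begins: read the wrist's pose just before it. camera_model takes no time and is no camera call; for the wrist camera it gives the pose at the moment of the call.
- arm.finish_job(): hands the job in, once; it reports no verdict.
The state is a dict: "time": time; "joints": joint angles; "joint_vel": joint speeds; "effort": joint torques, N m; "tool_pos": TCP position; "tool_rot": TCP orientation; "force": force on the tool from outside, world axes, zero at the start; "moment": the same for the moment, N m; "width": finger opening in mm.
Only numpy, scipy, OpenCV 4.12 (cv2) and the standard library are available. Lean on these libraries where they do the work, as an engineer would, in place of code of your own. Each camera call takes 0.05 s, during which the arm holds its last target.

## Working session

There is one attempt and no reset: what is moved stays moved. The work goes in short steps, Python scripts to look and compute and a shell command to move; the robot and the scene stay as the last step left them, time stands still between calls to the robot, and variables do not carry over. Pictures are saved under pics/ and viewed, and the job is handed in when it is done.

```bash
ls; mkdir -p pics; python3 - <<'E'
from rig import arm
import cv2,numpy as np
print(arm.state())
for n in ("scene","top","wrist"):
    m=arm.camera_model(n); print(n,m)
    p,d=arm.get_image(n)
    cv2.imwrite(f"pics/{n}0.png",p[:,:,::-1]); np.save(f"pics/{n}0_d.npy",d)
E
```

```text
pics
{'time': 0.0, 'joints': array([ 1.17311410e+00,  2.64729366e-01,  1.60535222e+00, -5.05855004e-05,
        1.27368680e+00, -3.69245658e-02]), 'joint_vel': array([-0.00098837, -0.00127836,  0.00125141, -0.00050474,  0.00070789,
        0.00185232]), 'effort': array([ 7.31601267e-04, -5.02109957e+01, -3.56875885e+01,  7.28512765e-02,
        2.95372645e-02, -1.96912270e-04]), 'tool_pos': array([238.03659403, 630.9211131 , 251.41575228]), 'tool_rot': array([ 0.58201398,  0.40155163, -0.40283006, -0.58115742]), 'force': array([ 1.02729974,  0.05671839, -0.06877996]), 'moment': array([-0.02224716, -0.03128578, -0.02770894]), 'width': 88.07137570009267}
scene {'K': array([[411.68541747,   0.        , 278.14850011],
       [  0.        , 411.68541747, 205.45080758],
       [  0.        ,   0.        ,   1.        ]]), 'eye': array([-100.12234135, -265.02760085,  964.93702781]), 'attitude': array([ 0.80661587, -0.48449871,  0.16918059, -0.2932742 ])}
top {'K': array([[406.84339913,   0.        , 277.27681354],
       [  0.        , 406.84339913, 205.03496475],
       [  0.        ,   0.        ,   1.        ]]), 'eye': array([ 340.17598011,   95.74113267, 1032.96378215]), 'attitude': array([ 0.70498056, -0.70040398,  0.07897003, -0.07874272])}
wrist {'K': array([[325.1922621 ,   0.        , 285.16705365],
       [  0.        , 325.1922621 , 207.75159366],
       [  0.        ,   0.        ,   1.        ]]), 'eye': array([165.21956648, 659.4056212 , 382.2063652 ]), 'attitude': array([0.81264142, 0.56220583, 0.08660371, 0.12664249])}
```

View pics/scene0.png

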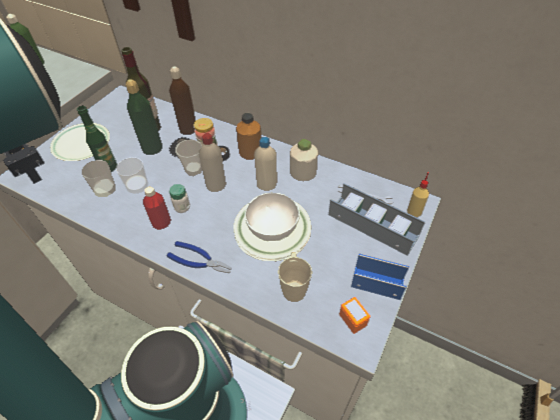

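View pics/top0.png

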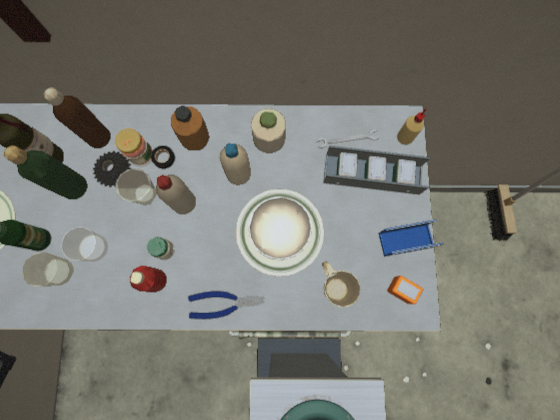

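View pics/wrist0.png

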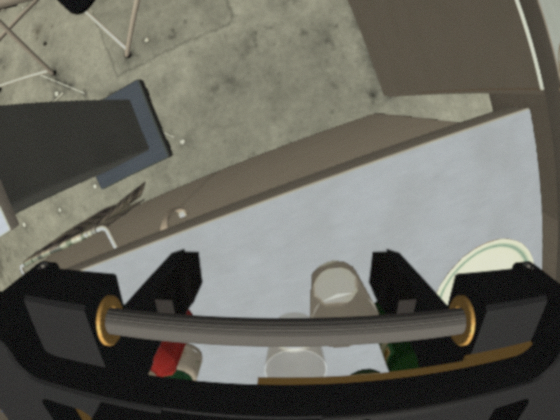

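Scene: the carrier is at about top (375,170), with three bright lids at (347,165), (377,168) and (406,172). The blue cradle is at (407,239), the orange look-alike at (407,290), the oil bottle at (411,128), the tub at (158,247) and the spanner at (348,139). Next I'll measure them.

```bash
cat > h.py <<'E'
import numpy as np,cv2
from scipy.spatial.transform import Rotation as R
def ray(m,uv,fish=False):
    K=m['K'];x=(np.array(uv,float).reshape(-1,2)-K[:2,2])/K[0,0]
    if fish:
        r=np.linalg.norm(x,axis=1,keepdims=True)+1e-12
        d=np.c_[x/r*np.sin(r),np.cos(r)]
    else: d=np.c_[x,np.ones(len(x))]
    return R.from_quat(m['attitude']).apply(d)
def onz(m,uv,z,fish=False):
    d=ray(m,uv,fish);return m['eye']+d*((z-m['eye'][2])/d[:,2])[:,None]
def cloud(m,dep,fish=False):
    h,w=dep.shape;v,u=np.mgrid[:h,:w];d=ray(m,np.c_[u.ravel(),v.ravel()],fish)
    f=R.from_quat(m['attitude']).as_matrix()[:,2]
    return (m['eye']+d*(dep.ravel()/(d@f))[:,None]).reshape(h,w,3)
E
python3 - <<'E'
from rig import arm
from h import *
print(R.from_quat(arm.state()['tool_rot']).as_matrix().round(3))
for n in("top","scene"):
    m=arm.camera_model(n);p=cv2.imread(f"pics/{n}0.png");d=np.load(f"pics/{n}0_d.npy")
    P=cloud(m,d);hsv=cv2.cvtColor(p,cv2.COLOR_BGR2HSV)
    print(n)
    # carrier region
    def reg(name,mask):
        nn,l,s,c=cv2.connectedComponentsWithStats(mask.astype(np.uint8))
        for i in range(1,nn):
            if s[i,4]>40:
                q=P[l==i]; r=cv2.minAreaRect(q[:,:2].astype(np.float32))
                print(name,c[i].round(1),s[i,4],'med',np.median(q,0).round(1),'rect',np.round(r[0],1),np.round(r[1],1),round(r[2],1),'z',np.percentile(q[:,2],[5,95]).round(1))
    X,Y,Z=P[...,0],P[...,1],P[...,2]
    box=(Y<-60)&(Y>-400)&(X>400)&(X<700)
    reg('lid',(abs(Z-60)<5)&box&(hsv[...,1]<70)&(hsv[...,2]>150))
    b=(hsv[...,0]>100)&(hsv[...,0]<125)&(hsv[...,1]>140)&(X>200)&(Y<-150)
    reg('blue',b)
    reg('blueTop',b&(Z>60))
    reg('orange',(hsv[...,0]<18)&(hsv[...,1]>170)&(Y<-100)&(X<500))
    reg('oil',(hsv[...,0]>15)&(hsv[...,0]<30)&(hsv[...,1]>120)&(Y<-180)&(Z>20)&(X>400))
    reg('carrTop',(abs(Z-70)<4)&box&(hsv[...,2]<140))
    reg('mug',(Z>95)&(Z<112)&(Y<0)&(X<400))
    reg('plate',(Z>85)&(Z<100)&(abs(Y-80)<120)&(X<480))
    c=p.copy()
    c=c[120:320,300:460] if n=='top' else c[160:345,310:450]
    cv2.imwrite(f"pics/{n}c.png",cv2.resize(c,None,fx=3,fy=3,interpolation=cv2.INTER_CUBIC))
E
```

```text
[[ 0.353 -0.001 -0.936]
 [ 0.936 -0.002  0.353]
 [-0.002 -1.     0.   ]]
top
lid [347.9 164.2] 359 med [668.2 -80.5  59.6] rect [667.7 -81.2] [40.9 59.2] 87.6 z [56.5 62.5]
lid [377. 168.] 367 med [ 658.4 -153.1   59.6] rect [ 659.1 -153.4] [41.7 59. ] 86.7 z [56.5 62.4]
lid [406.3 171.4] 362 med [ 650.2 -225.8   59.4] rect [ 650.2 -226.8] [42.1 59.8] 83.3 z [56.7 62.3]
blue [404.7 238.2] 1013 med [ 490.1 -228.1    3.5] rect [ 484.1 -230.6] [ 57.9 128. ] 9.8 z [ 0.3 21.8]
orange [402.  289.8] 291 med [ 359.4 -195.3   52.7] rect [ 360.  -210.6] [60.5 42.7] 59.3 z [17.8 56.9]
carrTop [398.4 154.7] 140 med [ 690.3 -206.1   68.7] rect [ 691.  -201.8] [164.7   6.5] 83.5 z [66.4 71.9]
carrTop [384.2 182.1] 188 med [ 619.  -167.6   68.7] rect [ 619.3 -163.9] [208.1   7.2] 83.3 z [66.6 71.9]
mug [343.7 288.5] 181 med [361.6 -57.6 102.4] rect [360.2 -50.3] [79.1 81.5] 0.5 z [ 96.4 105.5]
plate [278.7 250.9] 113 med [441.   93.7  90.9] rect [452.8  90.8] [137.9  52.8] 89.4 z [86.3 94.4]
plate [329.7 269.8] 83 med [402.2 -23.7  92.6] rect [403.9 -24. ] [32.3 20. ] 26.0 z [87.1 96.7]
scene
lid [
[... 293 characters left out ...]
blue [379.1 276. ] 235 med [ 505.5 -231.1    3.7] rect [ 484.7 -232.1] [ 60.6 123.8] 11.5 z [ 0.7 66.1]
orange [354.6 320.3] 183 med [ 340.1 -227.5   44.9] rect [ 137. -255.] [469.8  67.6] 10.6 z [15.3 56.6]
oil [420.8 193.1] 124 med [ 754.8 -248.7   92.9] rect [ 755.7 -247.1] [24.8 38.3] 2.3 z [ 84.9 105.2]
mug [294.2 271. ] 210 med [367.2 -46.6 101.8] rect [360.8 -51.6] [79.6 80.8] 74.8 z [ 95.5 105.8]
mug [220.3 409. ] 45 med [ 19.8 -64.1 104.6] rect [ 26.3 -59.4] [50.1  5.5] 22.0 z [ 97.1 111.1]
plate [265.3 229.3] 133 med [438.5  69.4  90.3] rect [452.1  87.4] [ 53.6 138. ] 0.5 z [85.8 94. ]
plate [288.4 262.4] 71 med [384.  -22.   93.3] rect [378.1 -22.8] [13.  50.4] 59.3 z [86.  99.3]
```

```bash
sleep 0
```

```text
(no output)
```

View pics/topc.png

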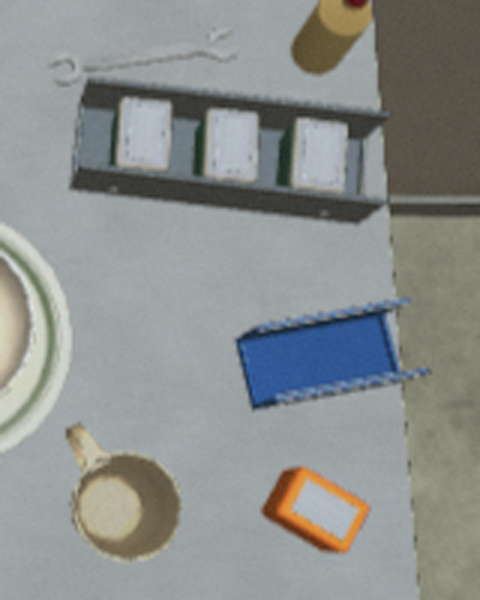

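View pics/scenec.png

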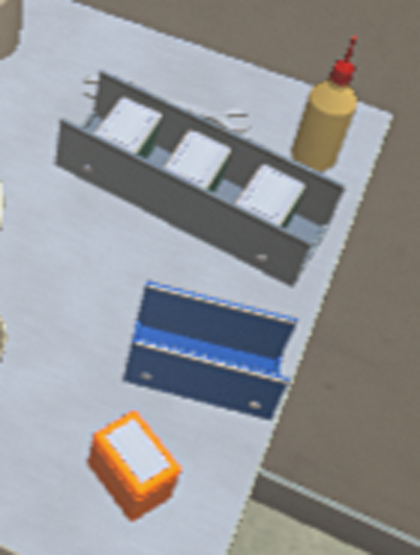

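Choices by description: tin candidates are the top lids A (347,165), B (377,168) and C (406,172). The orange one at (407,290) is excluded, and the crop confirms green sides and steel lids in the grey carrier. Next I'll fit the cradle and check heights along the path.

```bash
python3 - <<'E'
from rig import arm
from h import *
Q=[]
for n in("top","scene"):
    m=arm.camera_model(n);p=cv2.imread(f"pics/{n}0.png");d=np.load(f"pics/{n}0_d.npy")
    P=cloud(m,d);hsv=cv2.cvtColor(p,cv2.COLOR_BGR2HSV);P[d==0]=np.nan
    X,Y,Z=P[...,0],P[...,1],P[...,2]
    ok=(X>200)&(X<850)&(Y>-350)&(Y<800)&(Z>-10)&(Z<500)
    Q.append(P[ok])
    b=(hsv[...,0]>100)&(hsv[...,0]<125)&(hsv[...,1]>120)&(X>380)&(X<600)&(Y<-140)
    for nm,mk in(('floor',b&(abs(Z-4)<4)),('top',b&(Z>64))):
        q=P[mk][:,:2].astype(np.float32);
        if len(q)>10:print(n,nm,len(q),cv2.minAreaRect(q))
q=np.concatenate(Q)
# cradle box crosssection
H=np.zeros((13,23))
for x,y,z in q:
    i=int((x-200)//50);j=int((y+350)//50);H[i,j]=max(H[i,j],z)
print('cols y from -350 step 50');
for i in range(13):print(200+50*i,H[i].astype(int))
E
```

```text
top floor 855 ((484.998291015625, -230.593994140625), (54.24658203125, 127.77152252197266), 10.861420631408691)
scene floor 237 ((484.36663818359375, -233.10076904296875), (60.98615264892578, 119.57341003417969), 10.499929428100586)
scene top 60 ((485.5293273925781, -231.97320556640625), (63.121150970458984, 123.69532012939453), 11.096330642700195)
cols y from -350 step 50
200 [  0   0   0   0   0   0   0   0   0   0   0   0   0   0   0   0   0 346
 347 320 270   0   0]
250 [  3   4   4   4   4   5   5   4   5   6   4  15  16  14   4   4   4   5
 316 318 270   4   5]
300 [  2   5  59  56   3 106 106   5   4  14  17  16  16  16   5   5   5   4
   5   4   4   5   4]
350 [  1  52  61  59   5 107 107  28  42  40   4  15  12   5 152 152   5   4
  92  95  94   3   4]
400 [  3   5  72  72   3 103 102  95  96  94  41   6   5   5 112 110   4  91
  94  94 119   5  21]
450 [ 65  74  72  71   4   4  40  95  53  92  94   5   5   4  88  83   5  89
  90  75 241 241  24]
500 [  3  73  72  72   5   5  40  95  59  93  94   3   5 146  61   3   5  83
  85   5 148 143  22]
550 [  2   5   4   5   5   5  39  94  95  97  41   5   4 212 204 102 102   5
 179 215 195   5  22]
600 [  2  72  74  74  72  73  72  36  40  40 190 186   4 159  99 102 102  31
 200 271 202   5  19]
650 [  2  71  73  73  72  65  13   7   5   4 192 192   6   5  23 112 112  36
  33 186 311 308   4]
700 [  5  94  98  66  71  73  73   5 124 132  95   2 126 160 115 112 112 174
 247 182 311 311   0]
750 [  2 132 165   8  11   9   8   5 125 133  99   6 145 162 117   4   4 180
 252 191   6   5   3]
800 [  2   5   5   6   5   5   6   5   4  93   4   5   5   4   5   5   5   6
 428 419   4   6 387]
```

```bash
cat > go.py <<'E'
import sys
from rig import arm
from h import *
x,y,z,yaw=map(float,sys.argv[1:5])
s=arm.state();M=R.from_quat(s['tool_rot']).as_matrix()
cy=np.degrees(np.arctan2(M[1,0],M[0,0]))
t=np.radians((cy-yaw+180)%360-180)
d=M.T@(np.array([x,y,z])-s['tool_pos'])
c,sn=np.cos(np.radians(yaw)),np.sin(np.radians(yaw))
M2=np.array([[c,0,-sn],[sn,0,c],[0,-1,0]]);d2=M2.T@(np.array([x,y,z])-s['tool_pos'])
tilt=np.degrees(np.arccos(-M[2,1]))
print('t',round(s['time'],2),'pos',s['tool_pos'].round(1),'yaw',round(cy,1),'tilt',tilt.round(2),'w',round(s['width'],1),'F',s['force'].round(2),'j6',s['joints'][5].round(2))
print('shift now-axes',d.round(1),'after-turn axes',d2.round(1),'turn',round(t,3))
E
python3 -m inch '[[0,-30,0,-0.12,1],[0,0,0,-0.12,1]]' ; python3 go.py 668 -82.3 250 83.2
```

```text
time: 0.4
tool_pos: [237.8, 630.4, 280.8]
tool_rot: [0.528, 0.469, -0.472, -0.527]
force: [0.4, -0.3, -0.2]
width: 87.6
t 0.4 pos [237.8 630.4 280.8] yaw 83.5 tilt 0.26 w 87.6 F [ 0.44 -0.27 -0.23] j6 -0.28
shift now-axes [-659.2   33.1 -508.3] after-turn axes [-656.8   30.8 -511.5] turn 0.005
```

```bash
python3 -m inch '[[-48,0,-37,0,1],[-48,0,-37,0,1],[-48,0,-37,0,1],[-48,0,-37,0,1],[-48,0,-37,0,1]]' >/dev/null; python3 -m inch '[[-48,0,-37,0,0.35],[-48,0,-37,0,0.35],[-48,0,-37,0,0.35],[-48,0,-37,0,0.35],[-48,0,-37,0,0.35]]' ; python3 go.py 668 -82.3 250 83.2
```

```text
time: 1.65
tool_pos: [558.4, 100.2, 279.7]
tool_rot: [0.526, 0.472, -0.475, -0.524]
force: [0.8, -0.2, -0.4]
width: 59.7
t 1.65 pos [558.4 100.2 279.7] yaw 84.1 tilt 0.3 w 59.7 F [ 0.8  -0.17 -0.37] j6 -1.33
shift now-axes [-170.    30.4 -127.9] after-turn axes [-168.2   29.7 -130.4] turn 0.015
```

```bash
python3 -m inch '[[-45,10,-34,0,0.32],[-45,20,-34,0,0.32],[-45,30,-34,0.015,0.32],[-33,40,-28,0,0.32],[0,30,0,0,0.32]]' >/dev/null; python3 go.py 668 -82.3 140 83.2
python3 - <<'E'
from rig import arm
from h import *
m=arm.camera_model("wrist");p,d=arm.get_image("wrist");cv2.imwrite("pics/w1.png",p[:,:,::-1]);np.save("pics/w1d.npy",d)
P=cloud(m,d,True);hsv=cv2.cvtColor(p,cv2.COLOR_RGB2HSV);P[d==0]=np.nan
mk=(abs(P[...,2]-60)<6)&(hsv[...,1]<70)&(hsv[...,2]>140)&(P[...,0]>600)&(P[...,0]<720)&(P[...,1]<0)&(P[...,1]>-300)
n,l,s,c=cv2.connectedComponentsWithStats(mk.astype(np.uint8))
for i in range(1,n):
    if s[i,4]>100:
        q=P[l==i];print(c[i].round(),s[i,4],np.nanmedian(q,0).round(1),cv2.minAreaRect(q[:,:2].astype(np.float32)))
E
```

```text
t 2.27 pos [675.1 -90.5 151.6] yaw 82.8 tilt 0.51 w 57.8 F [-0.66  0.55  0.65] j6 -1.61
shift now-axes [ 7.3 11.5  8.2] after-turn axes [ 7.3 11.6  8. ] turn -0.006
[199. 202.] 4162 [ 656.2 -151.9   58.8] ((658.1797485351562, -153.416259765625), (43.46797561645508, 60.114891052246094), 85.054443359375)
[297. 202.] 4579 [665.2 -80.6  58.8] ((667.7030029296875, -80.80255126953125), (42.87071228027344, 60.578269958496094), 85.00423431396484)
[114. 203.] 3083 [ 648.  -223.7   58.8] ((649.7808227539062, -226.2960662841797), (43.03453826904297, 60.07305145263672), 82.57483673095703)
```

View pics/w1.png

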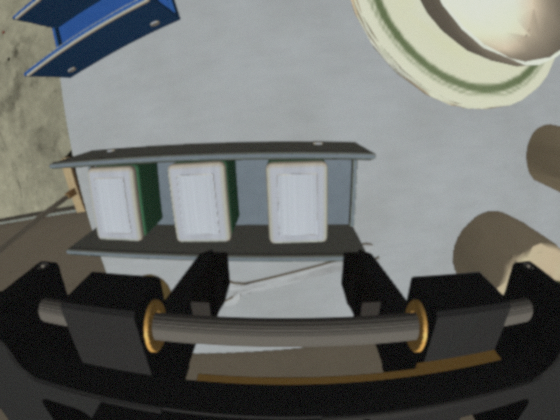

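The wrist view shows the lids at (297,202), (199,202) and (114,203). It agrees with the fixed cameras to within 2 mm. Descending on tin A.

```bash
python3 -m inch '[[8.5,20,8,0,0.32],[0,0,0,0,0.32],[0,0,0,0,0.32]]' >/dev/null; python3 go.py 667.8 -81.5 37 83.2
```

```text
t 2.7 pos [664.3 -79.5 126. ] yaw 82.9 tilt 0.27 w 58.2 F [ 0.16 -0.1   0.49] j6 -1.6
shift now-axes [-1.2 89.  -3.9] after-turn axes [-1.6 89.  -3.7] turn -0.006
```

```bash
python3 -m inch '[[-1.5,35,-3.5,0,0.32],[0,25,0,0,0.32],[0,0,0,0,0.32]]' >/dev/null; python3 go.py 667.8 -81.5 37 83.2
```

```text
t 3.08 pos [672.3 -81.9  71.8] yaw 82.9 tilt 0.53 w 58.5 F [ 0.16 -0.84  0.09] j6 -1.6
shift now-axes [-0.  34.8  4.8] after-turn axes [-0.2 34.8  4.5] turn -0.004
```

```bash
python3 -m inch '[[0,18,2,0,0.32],[0,14,2,0,0.32],[0,0,0,0,0.32]]' >/dev/null; python3 go.py 667.8 -81.5 37 83.2
```

```text
t 3.45 pos [671.  -81.7  42. ] yaw 83.0 tilt 0.85 w 58.4 F [-0.62 -0.02 -0.31] j6 -1.6
shift now-axes [-0.1  4.9  3.3] after-turn axes [-0.1  5.   3.2] turn -0.004
```

```bash
python3 -m inch '[[0,4,4,0,0.32],[0,0,0,0,0.32],[0,0,0,0,-1],[0,0,0,0,-1],[0,0,0,0,-1]]' 25 ; python3 -m inch '[[0,0,0,0,-1],[0,0,0,0,-1]]';python3 go.py 667.8 -81.5 37 83.2
```

```text
time: 4.08
tool_pos: [667.6, -81.4, 38.8]
tool_rot: [0.535, 0.471, -0.466, -0.524]
force: [0.1, -0.5, -0.9]
width: 43.6
time: 4.32
tool_pos: [667.5, -81.3, 38.7]
tool_rot: [0.535, 0.471, -0.466, -0.524]
force: [-0.0, -0.2, -1.2]
width: 44.3
t 4.33 pos [667.5 -81.3  38.7] yaw 83.0 tilt 0.94 w 44.3 F [-0.04 -0.2  -1.18] j6 -1.6
shift now-axes [-0.1  1.7 -0.3] after-turn axes [-0.1  1.7 -0.3] turn -0.004
```

```bash
python3 -m inch '[[0,-12,0,0,-1],[0,-12,0,0,-1],[0,0,0,0,-1],[0,0,0,0,-1]]'; for i in 1 2 3; do python3 -m inch '[[0,0,0,0,-1]]'|egrep 'force'; done; python3 - <<'E'
from rig import arm
s=arm.state();print(s['effort'].round(2),s['moment'].round(3),s['width'],s['tool_pos'])
E
```

```text
time: 4.82
tool_pos: [666.1, -81.0, 63.4]
tool_rot: [0.534, 0.47, -0.467, -0.525]
force: [0.1, -0.4, -4.4]
width: 43.8
force: [1.2, -0.2, -3.5]
force: [-1.1, -1.2, -3.2]
force: [-0.1, -0.8, -3.4]
[ 0.000e+00 -5.527e+01 -3.205e+01 -4.000e-02  0.000e+00 -0.000e+00] [0.002 0.041 0.018] 44.08055436623861 [665.44634104 -80.93772988  62.58209518]
```

The reading of -3.4 N suggests about 350 g, so tin A is probably the full one. I'll carry it to a free spot on the counter for the regrasp and check the unloaded baseline there.

```bash
python3 -m inch '[[0,-25,0,0,-1],[0,-30,0,0,-1],[0,-20,0,0,-1],[0,0,0,0,-1]]'; for i in 1 2 3; do python3 -m inch '[[0,0,0,0,-1]]'|egrep 'force'; done; python3 go.py 545 -115 130 83.2
```

```text
time: 5.7
tool_pos: [664.4, -80.5, 137.9]
tool_rot: [0.534, 0.47, -0.467, -0.526]
force: [0.3, 0.4, -3.3]
width: 43.8
force: [-0.5, 0.7, -3.9]
force: [0.0, -0.1, -3.9]
force: [-0.3, 1.2, -4.1]
t 6.08 pos [662.3 -80.1 134.4] yaw 83.0 tilt 0.41 w 43.9 F [-0.3   1.16 -4.09] j6 -1.6
shift now-axes [-49.    4.  112.2] after-turn axes [-48.5   4.4 112.4] turn -0.004
```

```bash
python3 -m inch '[[-16,-2,38,0,-1],[-16,-2,38,0,-1],[-16,-2,36,0,-1],[0,0,0,0,-1]]'>/dev/null;  python3 go.py 545 -115 36 83.2
```

```text
t 6.58 pos [ 540.5 -114.2  136.4] yaw 83.0 tilt 0.23 w 44.1 F [ 0.75  0.22 -3.88] j6 -1.7
shift now-axes [ 1.000e-01  1.004e+02 -4.500e+00] after-turn axes [ -0.3 100.4  -4.5] turn -0.003
```

```bash
python3 -m inch '[[0,35,-3,0,-1],[0,35,0,0,-1],[0,14,0,0,-1],[0,5,0,0,-1],[0,0,0,0,-1]]';  python3 go.py 545 -115 35 83.2
```

```text
time: 7.2
tool_pos: [548.8, -115.3, 47.3]
tool_rot: [0.533, 0.469, -0.468, -0.527]
force: [-0.3, 0.2, -3.0]
width: 43.8
t 7.2 pos [ 548.8 -115.3   47.3] yaw 83.0 tilt 0.51 w 43.8 F [-0.35  0.2  -3.02] j6 -1.7
shift now-axes [-0.1 12.3  3.9] after-turn axes [-0.2 12.3  3.9] turn -0.003
```

```bash
python3 -m inch '[[0,6,2,0,-1],[0,3,0,0,-1],[0,2,0,0,-1],[0,0,0,0,-1]]';  python3 -m inch '[[0,1.5,0,0,-1]]';python3 -m inch '[[0,1.5,0,0,-1]]'
```

```text
time: 7.7
tool_pos: [549.2, -115.6, 38.5]
tool_rot: [0.534, 0.47, -0.467, -0.525]
force: [-0.4, -0.8, -3.0]
width: 43.6
time: 7.82
tool_pos: [549.6, -115.7, 37.3]
tool_rot: [0.534, 0.471, -0.467, -0.525]
force: [1.2, 0.6, -3.5]
width: 43.7
time: 7.95
tool_pos: [549.7, -115.7, 35.9]
tool_rot: [0.534, 0.471, -0.467, -0.525]
force: [0.5, -0.2, -3.9]
width: 43.9
```

```bash
python3 -m inch '[[0,1.5,0,0,-1]]'|egrep 'pos|force';  python3 -m inch '[[0,1.5,0,0,-1]]'|egrep 'pos|force';python3 -m inch '[[0,1.5,0,0,-1]]'|egrep 'pos|force'
```

```text
tool_pos: [549.9, -115.8, 34.7]
force: [-3.9, 0.7, 8.1]
tool_pos: [549.9, -115.8, 34.7]
force: [-7.5, 2.0, 15.0]
tool_pos: [549.9, -115.8, 34.7]
force: [-5.1, 1.3, 9.2]
```

```bash
python3 -m inch '[[0,-1,0,0,-1],[0,0,0,0,0.4],[0,0,0,0,0.4],[0,0,0,0,0.4]]'|egrep 'pos|force|wid';  python3 -m inch '[[0,-30,0,0,0.4],[0,-30,0,0,0.4],[0,-20,0,0,0.6],[0,0,0,0,0.7],[0,0,0,0,0.7]]';for i in 1 2 3; do python3 -m inch '[[0,0,0,0,0.7]]'|egrep 'force'; done
python3 - <<'E'
from rig import arm
from h import *
m=arm.camera_model("wrist");p,d=arm.get_image("wrist");cv2.imwrite("pics/w2.png",p[:,:,::-1])
P=cloud(m,d,True);hsv=cv2.cvtColor(p,cv2.COLOR_RGB2HSV);P[d==0]=np.nan
mk=(abs(P[...,2]-57)<8)&(hsv[...,1]<70)&(hsv[...,2]>130)&(P[...,0]>480)&(P[...,0]<720)&(P[...,1]<0)&(P[...,1]>-300)
n,l,s,c=cv2.connectedComponentsWithStats(mk.astype(np.uint8))
for i in range(1,n):
    if s[i,4]>100:
        q=P[l==i];print(c[i].round(),s[i,4],np.nanmedian(q,0).round(1),cv2.minAreaRect(q[:,:2].astype(np.float32)))
E
python3 go.py 549.7 -115.7 120 -6.8
```

```text
tool_pos: [551.7, -116.2, 37.1]
force: [-0.2, 0.4, -0.5]
width: 61.6
time: 9.45
tool_pos: [550.1, -115.6, 117.9]
tool_rot: [0.535, 0.471, -0.466, -0.524]
force: [-0.9, 0.6, 0.1]
width: 74.9
force: [-0.4, 0.3, 0.8]
force: [0.6, -0.3, 0.8]
force: [-0.1, 0.1, -0.8]
[285. 231.] 5824 [ 547.  -115.    54.8] ((550.414306640625, -115.35108947753906), (44.18413162231445, 60.83599090576172), 83.82457733154297)
[181. 363.] 796 [ 655.8 -213.5   58.6] ((651.9216918945312, -218.35179138183594), (27.895540237426758, 44.742530822753906), 80.38072967529297)
[254. 361.] 1583 [ 653.6 -152.3   58.9] ((655.0367431640625, -153.18675231933594), (43.53878402709961, 37.530208587646484), 82.41197204589844)
t 9.88 pos [ 548.4 -115.2  115. ] yaw 83.0 tilt 0.66 w 74.9 F [ 0.27 -0.3   0.03] j6 -1.7
shift now-axes [-0.4 -5.  -1.5] after-turn axes [ 1.4 -5.  -0.4] turn 1.567
```

View pics/w2.png

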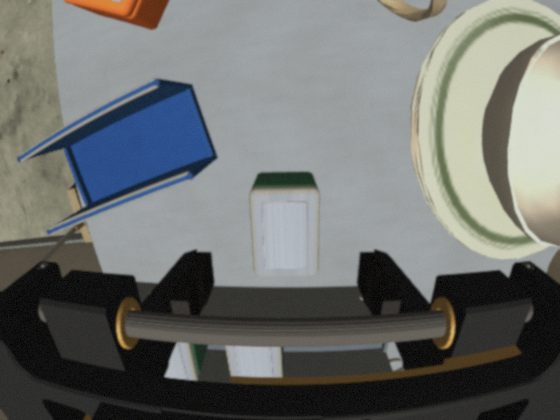

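Unloaded is about 0 N against -3.6 N loaded, so roughly 365 g: tin A is the full one. It stands upright at (285,230) in the wrist view, with the cradle at (135,150). Turning 90° to grip its ends.

```bash
python3 -m inch '[[0,-2,0,0.18,0.75],[0,-1,0,0.18,0.75],[0,-1,0,0.18,0.75],[0,-1,0,0.18,0.75],[0,-1,0,0.18,0.75]]' >/dev/null; python3 -m inch '[[0,0,0,0.18,0.75],[0,0,0,0.18,0.75],[0,0,0,0.18,0.75],[0,0,0,0.12,0.75],[0,0,0,0,0.75]]' >/dev/null;  python3 go.py 550.2 -115.5 35 -6.7
```

```text
t 11.12 pos [ 547.1 -114.9  118.9] yaw -9.3 tilt 0.45 w 76.9 F [-0.69  0.01 -0.39] j6 -0.09
shift now-axes [ 2.6 83.9  0.2] after-turn axes [ 3.1 83.9 -0.3] turn -0.045
```

```bash
python3 -m inch '[[3,15,0,-0.045,0.75],[0,0,0,0,0.75],[0,0,0,0,0.75]]' >/dev/null;  python3 go.py 550.2 -115.5 35 -6.7
```

```text
t 11.5 pos [ 550.5 -115.5  104.1] yaw -6.4 tilt 0.48 w 77.1 F [ 0.32 -0.01  0.04] j6 -0.14
shift now-axes [-0.8 69.1  0.2] after-turn axes [-0.3 69.1 -0. ] turn 0.006
```

```bash
python3 -m inch '[[-3,20,0,0,0.75],[-1,20,0,0,0.75],[0,0,0,0,0.75]]' >/dev/null;  python3 go.py 550.2 -115.5 35 -6.7
```

```text
t 11.88 pos [ 548.1 -115.6   65.5] yaw -6.3 tilt 0.66 w 77.2 F [ 0.48  0.22 -0.56] j6 -0.14
shift now-axes [ 1.8 30.5  0.5] after-turn axes [ 2.1 30.5  0.4] turn 0.006
```

```bash
python3 -m inch '[[1,15,0,0,0.75],[0,14,0,0,0.75],[0,0,0,0,0.75]]' >/dev/null;  python3 go.py 550.2 -115.5 36 -6.7; python3 -m inch '[[0,0,0,0,-1],[0,0,0,0,-1],[0,0,0,0,-1],[0,0,0,0,-1]]' 25;  python3 go.py 550.2 -115.5 36 -6.7
```

```text
t 12.25 pos [ 550.9 -116.3   36.6] yaw -6.3 tilt 0.82 w 76.7 F [ 0.16 -0.48 -0.46] j6 -0.14
shift now-axes [-0.8  0.6  0.7] after-turn axes [-0.8  0.6  0.7] turn 0.006
time: 12.75
tool_pos: [550.9, -116.3, 36.7]
tool_rot: [0.708, -0.034, 0.044, -0.704]
force: [0.4, -0.3, -1.7]
width: 61.6
t 12.75 pos [ 550.9 -116.3   36.7] yaw -6.3 tilt 0.82 w 61.6 F [ 0.37 -0.33 -1.66] j6 -0.14
shift now-axes [-0.8  0.7  0.7] after-turn axes [-0.8  0.7  0.7] turn 0.006
```

```bash
python3 -m inch '[[0,-25,0,0,-1],[0,-35,0,0,-1],[0,-35,0,0,-1],[0,-8,0,0,-1],[0,-2,0,0.18,-1]]' ; python3 -m inch '[[0,-2,0,0.18,-1],[0,-2,0,0.18,-1],[0,-2,0,0.18,-1],[0,-2,0,0.18,-1],[0,-2,0,0.18,-1]]' >/dev/null;  python3 -m inch '[[0,-2,0,0.18,-1],[0,0,0,0,-1],[0,0,0,0,-1]]' >/dev/null;python3 go.py 485 -231.7 145 -79.2
```

```text
time: 13.38
tool_pos: [546.0, -114.6, 140.3]
tool_rot: [0.701, -0.102, 0.106, -0.698]
force: [-0.2, 0.4, -5.3]
width: 61.8
t 14.38 pos [ 537.4 -112.5  139. ] yaw -80.6 tilt 0.85 w 62.0 F [-1.09 -0.15 -3.35] j6 1.16
shift now-axes [109.1  -5.3 -71.3] after-turn axes [107.3  -6.  -73.8] turn -0.025
```

```bash
python3 -m inch '[[0,-2,0,-0.025,-1],[35,-2,-24,0,-1],[35,-2,-24,0,-1],[33,-2,-24,0,-1],[0,0,0,0,-1]]' >/dev/null;  python3 -m inch '[[0,0,0,0,-1],[0,0,0,0,-1]]' >/dev/null;python3 go.py 485 -231.7 145 -79.2
python3 - <<'E'
from rig import arm
from h import *
for n in("wrist","top","scene"):
    m=arm.camera_model(n);p,d=arm.get_image(n);cv2.imwrite(f"pics/{n}3.png",p[:,:,::-1]);np.save(f"pics/{n}3d.npy",d)
    if n=="wrist":
        P=cloud(m,d,True);hsv=cv2.cvtColor(p,cv2.COLOR_RGB2HSV)
        X,Y,Z=P[...,0],P[...,1],P[...,2]
        b=(hsv[...,0]>100)&(hsv[...,0]<125)&(hsv[...,1]>120)&(X>380)&(X<600)&(Y<-140)&(Y>-320)
        for nm,mk in(('floor',b&(abs(Z-4)<4)),('top',b&(Z>60)&(Z<80)),('all',b&(Z<80))):
            q=P[mk][:,:2].astype(np.float32);
            if len(q)>10:print(n,nm,len(q),cv2.minAreaRect(q))
E
```

```text
t 15.25 pos [ 486.4 -229.2  147.5] yaw -78.2 tilt 0.81 w 61.7 F [ 0.74  1.19 -4.05] j6 0.89
shift now-axes [ 2.2  2.6 -1.8] after-turn axes [ 2.2  2.5 -1.8] turn 0.017
wrist floor 3683 ((486.5670166015625, -230.96102905273438), (58.475860595703125, 120.96035766601562), 10.549908638000488)
wrist top 397 ((513.556640625, -225.31573486328125), (2.1390953063964844, 124.70970916748047), 10.846396446228027)
wrist all 6552 ((486.7140808105469, -230.25453186035156), (59.683372497558594, 125.92372131347656), 10.741787910461426)
```

View pics/wrist3.png

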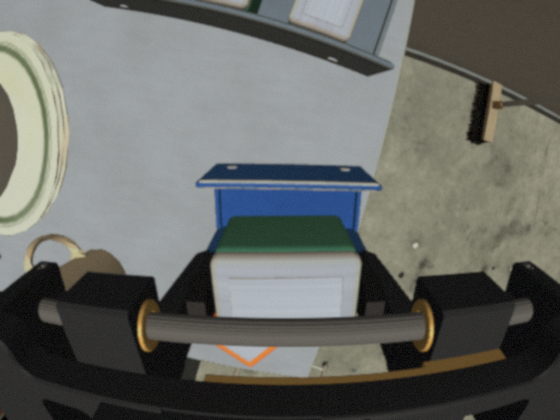

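View pics/scene3.png

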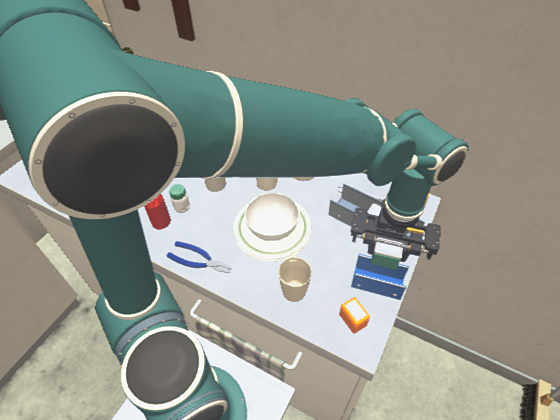

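```bash
python3 - <<'E'
from rig import arm
from h import *
m=arm.camera_model("wrist");d=np.load("pics/wrist3d.npy");p=cv2.imread("pics/wrist3.png")
P=cloud(m,d,True);hsv=cv2.cvtColor(p,cv2.COLOR_BGR2HSV)
print('lidz',np.median(P[270:300,250:330,2]))
n=np.array([.982,.187]);t=np.array([-.187,.982])
# front face green (far side toward +n)
g=(hsv[...,0]>55)&(hsv[...,0]<90)&(hsv[...,1]>120);g[:210]=0;g[260:]=0;g[:,:210]=0;g[:,365:]=0
q=P[g];print('green n',np.percentile(q[:,:2]@n,[5,50,95]).round(1),'t',np.percentile(q[:,:2]@t,[1,50,99]).round(1),'z',np.percentile(q[:,2],[5,50,95]).round(1))
for lo in range(115,170,10):
    k=q[abs(q[:,2]-lo)<5]
    if len(k)>20: print(lo,len(k),np.median(k[:,:2]@n).round(1))
# slope in t: yaw
A=np.c_[q[:,:2]@t,q[:,2],np.ones(len(q))];print('fit n=a t+b z+c',np.linalg.lstsq(A,q[:,:2]@n,rcond=None)[0])
X,Y,Z=P[...,0],P[...,1],P[...,2]
b=(hsv[...,0]>100)&(hsv[...,0]<125)&(hsv[...,1]>120)&(X>380)&(X<600)&(Y<-140)&(Y>-320)
w=P[b&(Z>15)&(Z<64)&(X>495)];
print('inner/outer wall n',np.percentile(w[:,:2]@n,[2,25,50,75,98]).round(1))
w=P[b&(abs(Z-4)<5)];print('floor t',np.percentile(w[:,:2]@t,[1,99]).round(1), 'n max',np.percentile(w[:,:2]@n,99))
w=P[b&(Z>64)&(Z<80)];print('top n,t',np.percentile(w[:,:2]@n,[1,50,99]).round(1),np.percentile(w[:,:2]@t,[1,50,99]).round(1))
s=arm.state()['tool_pos'];print('tcp n,t',s[:2]@n,s[:2]@t)
E
```

```text
lidz 165.92733448825118
green n [456.1 457.3 458. ] t [-331.8 -290.7 -285.6] z [119.3 130.7 145.9]
fit n=a t+b z+c [-3.15136574e-02 -7.67322421e-03  4.48783645e+02]
inner/outer wall n [463.5 463.8 464.  464.3 464.6]
floor t [-377.4 -257.5] n max 463.64297458361096
top n,t [461.2 462.2 463.1] [-378.8 -317.4 -255.8]
tcp n,t 434.803837620755 -315.887741663585
```

The wrist view shows the tin above the cradle, with the cradle's far wall top at (290,182) and the tin's face at (285,235). Measured against the walls, the tin needs about -2 mm across the cradle and +1.5 mm along it.

```bash
python3 -m inch '[[1.5,15,-2.5,0.018,-1],[0,10,0,0,-1],[0,0,0,0,-1],[0,0,0,0,-1]]' >/dev/null;python3 go.py 484.1 -230.8 41 -79.2
```

```text
t 15.9 pos [ 483.5 -229.7  119.6] yaw -79.2 tilt 0.93 w 61.3 F [ 0.42 -0.52 -3.86] j6 0.9
shift now-axes [ 1.5 78.6  1.6] after-turn axes [ 1.2 78.6  0.4] turn 0.0
```

```bash
python3 -m inch '[[1,6,0.5,0,-1],[0,4,0,0,-1],[0,0,0,0,-1]]' >/dev/null;python3 go.py 484.1 -230.8 41 -79.2;python3 -m inch '[[0,8,0.5,0,-1],[0,8,0,0,-1],[0,0,0,0,-1]]' >/dev/null;python3 go.py 484.1 -230.8 41 -79.2
```

```text
t 16.27 pos [ 484.4 -230.9  109.3] yaw -79.2 tilt 0.88 w 61.4 F [-0.98 -0.2  -3.58] j6 0.9
shift now-axes [ 0.1 68.3  0.7] after-turn axes [-0.2 68.3 -0.3] turn 0.0
t 16.65 pos [ 484.7 -230.8   92.3] yaw -79.2 tilt 0.87 w 61.9 F [ 0.68  1.59 -2.73] j6 0.9
shift now-axes [ 0.1 51.3  0.2] after-turn axes [-0.2 51.3 -0.6] turn 0.0
```

```bash
python3 -m inch '[[0,10,-0.5,0,-1],[0,10,0,0,-1],[0,0,0,0,-1]]' >/dev/null;python3 go.py 484.1 -230.8 41 -79.2;python3 -m inch '[[0,10,-0.3,0,-1],[0,10,0,0,-1],[0,0,0,0,-1]]' >/dev/null;python3 go.py 484.1 -230.8 41 -79.2
```

```text
t 17.02 pos [ 483.7 -230.9   70.6] yaw -79.2 tilt 0.9 w 61.9 F [-0.41  0.09 -3.37] j6 0.9
shift now-axes [ 0.1 29.6  0.9] after-turn axes [ 0.  29.6  0.4] turn 0.0
t 17.4 pos [ 483.  -230.9   49.1] yaw -79.2 tilt 0.9 w 61.5 F [-0.83  0.97 -3.61] j6 0.9
shift now-axes [0.2 8.1 1.2] after-turn axes [0.1 8.1 1. ] turn 0.0
```

```bash
python3 -m inch '[[0,3,1,0,-1],[0,2,0,0,-1],[0,0,0,0,-1]]' |egrep 'pos|force';for i in 1; do python3 -m inch '[[0,1.5,0,0,-1]]'|egrep 'pos|force';python3 -m inch '[[0,1.5,0,0,-1]]'|egrep 'pos|force'; done
```

```text
tool_pos: [484.5, -230.9, 44.2]
force: [-0.1, -0.3, -3.2]
tool_pos: [484.8, -231.1, 42.9]
force: [0.5, 1.4, -3.9]
tool_pos: [484.9, -231.1, 41.5]
force: [-0.1, -0.4, -3.5]
```

```bash
python3 -m inch '[[0,1.3,0,0,-1]]'|egrep 'pos|force';python3 -m inch '[[0,1,0,0,-1]]'|egrep 'pos|force'
```

```text
tool_pos: [484.9, -231.2, 41.0]
force: [-5.4, 3.4, 10.1]
tool_pos: [484.9, -231.2, 41.1]
force: [-3.4, 2.5, 6.5]
```

On the floor at the expected height. Releasing and backing off.

```bash
python3 -m inch '[[0,0,0,0,0.7],[0,0,0,0,0.75],[0,0,0,0,0.75]]'|egrep 'pos|force|wid';  python3 -m inch '[[0,-15,0,0,0.75],[0,-30,0,0,0.75],[0,-40,0,0,0.75],[0,-40,0,0,0.75],[0,-20,0,0,0.75]]'; python3 -m inch '[[0,0,60,0,1],[0,0,60,0,1],[0,0,0,0,1]]'
python3 - <<'E'
from rig import arm
import cv2,numpy as np
for n in("wrist","top","scene"):
    p,d=arm.get_image(n);cv2.imwrite(f"pics/{n}4.png",p[:,:,::-1]);np.save(f"pics/{n}4d.npy",d)
E
```

```text
tool_pos: [486.7, -232.2, 42.7]
force: [0.1, -0.1, 0.4]
width: 76.6
time: 19.27
tool_pos: [487.7, -231.7, 193.9]
tool_rot: [0.548, -0.454, 0.447, -0.542]
force: [-0.3, 0.3, -1.0]
width: 76.9
time: 19.65
tool_pos: [610.2, -210.1, 200.3]
tool_rot: [0.546, -0.451, 0.452, -0.543]
force: [-0.4, -0.1, 0.1]
width: 87.8
```

View pics/wrist4.png

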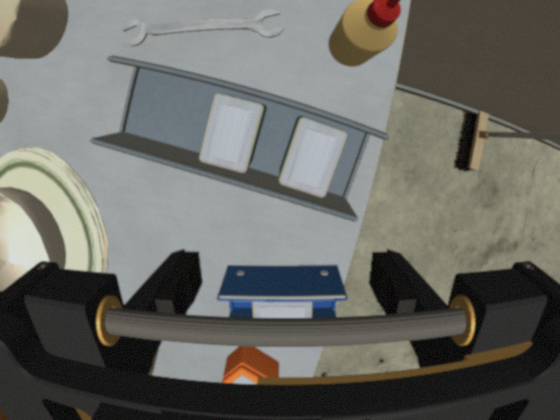

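View pics/scene4.png

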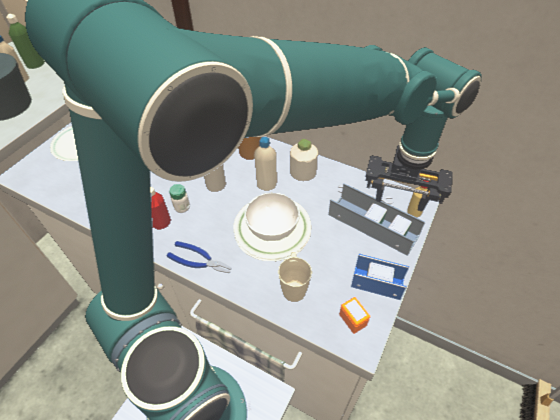

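View pics/top4.png

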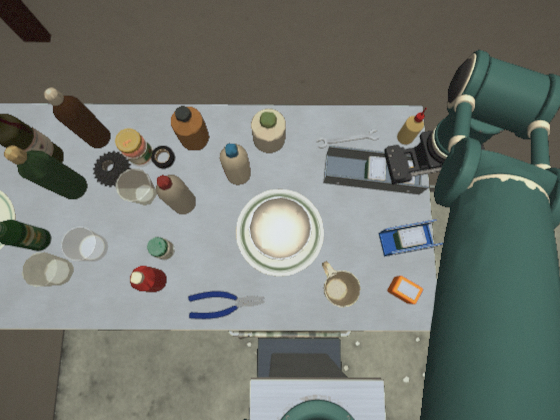

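The scene view (380,271) and top view (411,237) show the tin in the cradle. The two light tins are still in the carrier at wrist (232,132) and (313,157), and the oil bottle, spanner and tub look unmoved. Numeric check:

```bash
python3 - <<'E'
from rig import arm
from h import *
for n in("top","scene"):
    m=arm.camera_model(n);p=cv2.imread(f"pics/{n}4.png");d=np.load(f"pics/{n}4d.npy");p0=cv2.imread(f"pics/{n}0.png")
    P=cloud(m,d);hsv=cv2.cvtColor(p,cv2.COLOR_BGR2HSV);X,Y,Z=P[...,0],P[...,1],P[...,2]
    mk=(abs(Z-60)<6)&(hsv[...,1]<90)&(hsv[...,2]>150)&(X>400)&(X<720)&(Y<-60)&(Y>-320)
    k,l,s,c=cv2.connectedComponentsWithStats(mk.astype(np.uint8))
    for i in range(1,k):
        if s[i,4]>60:
            q=P[l==i];print(n,c[i].round(),s[i,4],np.median(q,0).round(1),'z5-95',np.percentile(q[:,2],[5,95]).round(1),cv2.minAreaRect(q[:,:2].astype(np.float32)))
    df=cv2.absdiff(p,p0).max(2)
    for nm,(u,v) in dict(top={'tub':(158,247),'spanner':(348,139),'oil':(408,130)},scene={'tub':(179,198),'oil':(418,205)})[n].items():
        print(n,nm,'diff',df[v-14:v+14,u-14:u+14].mean().round(1))
print(arm.state()['joint_vel'].round(3))
E
```

```text
top [377. 168.] 380 [ 657.8 -152.9   59.5] z5-95 [56.3 62.2] ((658.6226196289062, -153.50735473632812), (42.48189926147461, 60.20952224731445), 85.37609100341797)
top [412. 236.] 419 [ 486.6 -229.8   59.3] z5-95 [56.2 62.3] ((486.85931396484375, -230.42459106445312), (41.380218505859375, 59.86385726928711), 11.72117805480957)
top tub diff 8.7
top spanner diff 9.7
top oil diff 12.1
scene [376. 213.] 242 [ 658.8 -156.4   59.7] z5-95 [56.2 63.2] ((660.927734375, -155.70904541015625), (43.3880500793457, 59.19206619262695), 84.8165512084961)
scene [400. 224.] 265 [ 649.8 -229.1   59.8] z5-95 [56.5 62.9] ((647.622314453125, -228.38296508789062), (43.653533935546875, 66.62848663330078), 83.16001892089844)
scene [381. 272.] 357 [ 484.8 -232.5   59.8] z5-95 [56.8 62.6] ((486.44451904296875, -232.28668212890625), (44.4549674987793, 61.196781158447266), 8.655255317687988)
scene tub diff 29.5
scene oil diff 44.7
[-0.01  -0.013  0.024  0.001 -0.003  0.001]
```

```bash
python3 - <<'E'
from rig import arm
print(arm.finish_job())
E
```

```text
the job is handed in; nothing more can be done
None
```

The full tin now stands upright on the floor of the blue cradle, lengthwise between the side walls, and I handed the job in at about 20 s.

**Finding it:** I lifted the tin at the +y end of the carrier first. It pulled 3.4 to 4 N on the wrist, against about 0 N with the gripper empty, so roughly 365 g. That is within the full range and well above the light one, so I did not weigh the other two.

**Moving it:** I set it down on the bare counter, gripped it again by its two ends, and lowered it into the cradle. It touched the floor at the expected height.

**Last checks:**
- **Tin in the cradle:** its lid is level at about 60 mm. It lies within about 2 mm of the cradle's centre and 2° of its axis.
- **Light tins:** both still stand in the carrier where they started, within about 3 mm.
- **Bystanders:** the oil bottle, tub and spanner sit at the same pixels as at the start in the top view. In the scene view the picture did change around the tub and the oil bottle. The arm covers most of the bottle there. At the tub I put it down to the arm as well, but did not confirm that.

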